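# Shake castings out over the empty inspection tray

### The job

Lift the steel shaker level by its grip and shake its eight castings out over the inspection tray that is still empty, mouth no more than a hand's breadth above the tray, spread evenly so that each of its three bays gets at least two. Then stand the empty shaker upright on the bench, clear of both trays. Do not touch the castings with the fingers, and leave the bottle, tape roll and carton where they are.

Things in the scene. Friction and masses are not known exactly. Their poses are not given: they have to be found in the camera images.
- shaker: open-topped steel shaker box: 128 mm long (x from -62 to +66), 76 wide (y), walls 50 high, 4 thick; fully open at its mouth end (own -x). Origin: centre of the underside, z up. Its floor falls towards the back in four 31 mm plates of 7, 9.5, 12 and 14.5 degrees (7 at the mouth): tipped mouth down by 20 to 38 degrees and shaken, the castings slide out front row first. 0.35 kg
- shaker_mouth (a point): middle of the shaker's mouth edge, 31 mm above its underside, 62 mm ahead of its origin (own -x); the mouth is 68 mm wide inside
- shaker_grip (a point): point for the TCP on the shaker's black grip post, 88 mm above its underside; the post is 28 x 28 mm, square to the box, 54 to 112 mm up, on a 44 mm long bridge across the middle of the open top; it can be gripped across x or y
- tray: the empty black inspection tray, fixed to the bench: 165 mm (x) by 255 mm (y), rim 32 mm high, floor and walls 5 mm thick, two low ribs (13 mm high, 3 thick) at y = -41.5 and +41.5 mm part it into three bays side by side along y, about 80 by 155 mm each. Origin: centre of the underside, z up
- full_tray: an equal black tray, fixed, that already holds twelve castings laid out in rows; nothing is to be added to it. Origin: centre of the underside
- bottle: white plastic bottle, 60 mm diameter, 170 high, standing; origin at the centre of its underside; not to be disturbed
- tape: cardboard-brown tape roll lying flat, 96 mm across, 45 high; origin at the centre of its underside; not to be disturbed
- carton: cardboard carton 75 x 90 x 110 high; origin at the centre of its underside; not to be disturbed
- casting0: one of the eight bright metal hexagonal castings that start in the shaker, in four rows of two, 28 mm across flats, 14 mm thick, 35 g; origin at the centre of its underside
- casting1: one of the eight bright metal hexagonal castings that start in the shaker, in four rows of two, 28 mm across flats, 14 mm thick, 35 g; origin at the centre of its underside
- casting2: one of the eight bright metal hexagonal castings that start in the shaker, in four rows of two, 28 mm across flats, 14 mm thick, 35 g; origin at the centre of its underside
- casting3: one of the eight bright metal hexagonal castings that start in the shaker, in four rows of two, 28 mm across flats, 14 mm thick, 35 g; origin at the centre of its underside
- casting4: one of the eight bright metal hexagonal castings that start in the shaker, in four rows of two, 28 mm across flats, 14 mm thick, 35 g; origin at the centre of its underside
- casting5: one of the eight bright metal hexagonal castings that start in the shaker, in four rows of two, 28 mm across flats, 14 mm thick, 35 g; origin at the centre of its underside
- casting6: one of the eight bright metal hexagonal castings that start in the shaker, in four rows of two, 28 mm across flats, 14 mm thick, 35 g; origin at the centre of its underside
- casting7: one of the eight bright metal hexagonal castings that start in the shaker, in four rows of two, 28 mm across flats, 14 mm thick, 35 g; origin at the centre of its underside

How it is judged:
By the outcome, as a careful person would: the job done as asked, in the order asked, and still so for the second after the job is handed in, with the robot touching nothing.
It also fails if it takes over 72 s, if anything falls off the work surface, if the arm or the gripper's body presses on something with over 40 N, if the wrist force passes 120 N, or if a joint passes its speed limit or range.

### The arm

A 6-joint arm with a two-finger parallel gripper is mounted at the origin on the work surface. World frame = base frame: x ahead of the robot, y to its left, z up, the work surface at z = 0. Lengths are in m, angles in rad, forces in N, time in s.
With the tool pointing down it reaches from about 0.275 to 1 m from the base axis. Payload 8.4 kg.
Tool frame: the origin (TCP) lies between the finger pads, 19 mm behind the fingertips; this is the grasp point; z points along the fingers, x is the direction in which the jaws open and shut, and the axes are right-handed (so a half turn about z gives the same grasp; the last joint's range is limited). The gripper opens to 85 mm and grips with 20 to 120 N. Pads are 22 mm wide; open, the fingers measure 114 mm over their backs; the gripper's body (76 mm by 85 mm) begins 54 mm behind the grasp point. The pads swing forward as they close: fully open they stand 13 mm farther back than shut.
Start: joints at [1.126, 0.353, 1.633, -0, 1.155, -0.002], TCP at [0.268, 0.565, 0.25] pointing down, gripper open.
Joint ranges: [-2.63, 2.63], [-0.92, 2.1], [0.06, 2.66], [-1.3, 4.44], [0, 2.69], [-3.02, 3.02]. Speed limits (rad/s): [2.22, 2.22, 2.79, 3.14, 3.14, 3.14].

### API

Orientations are given as a unit quaternion [x, y, z, w].
In Python, from cell import bot gives the robot as it stands.
- The arm moves only by the tool step_arm, never from a script. Its argument "targets" is a list of rows, each a list of 7 numbers: the shift along the tool's x, y, z in cm, then the turn, a rotation vector about the tool's x, y, z in degrees, then the closure, from -1 (fully open) to 1 (shut), so that 0 is half open. In form: [[dx, dy, dz, rx, ry, rz, gripper], ...]. A call has 1 to 20 rows; each row shifts and turns the commanded pose from where the row before left it, along the tool's axes as they then stand; what a row does not reach is not made up. A row lasts 1/8 s, in which the tool goes at most 62.5 mm and 10.7 degrees, less where a joint would pass 70% of its speed; a pose out of reach is approached as far as the arm can. A call with a gripper value outside its range is refused whole. The fingers move at their own pace and stop on an object; the grip force is fixed at half the most. Time passes only in rows, so rows that do not move let the fingers close. It gives the time, the measured TCP pose, the force and the opening at its end, in the units of the state.
- bot.sense(): the state, without advancing time (a new reading comes with each control period).
- bot.read_camera(name): name is "scene" or "top" or "wrist"; returns (picture, depth): 480x640x3 uint8, blue, green, red; 480x640 float32, m along the optical axis (not along the pixel's ray), 0 where there is no reading.
- bot.calibration(name): a dict with "K" (3x3 intrinsics, pixels), "camera_from_world" (4x4, takes a point from world to camera coordinates); the wrist camera has in their place "T_tool_cam" (4x4, takes a point from camera to tool coordinates, whose origin is the TCP and whose axes are the tool frame's). Camera axes: x right, y down, z forward; pixel columns grow to the right and rows downward; lengths in m; the calibration is good to about 2 mm. A picture is of the moment at which its call begins: read the wrist's pose just before it. calibration takes no time and is no camera call.
- bot.hand_in(): hands the job in, once; it reports no verdict.
The state is a dict: "time_s": time; "joints": joint angles; "dq": joint speeds; "effort": joint torques, N m; "eef_pos": TCP position; "orientation": TCP orientation; "contact_force": force on the tool from outside, world axes, zero at the start; "ft_torque": the same for the moment, N m; "width": finger opening in m.
Only numpy, scipy, OpenCV 4.12 (cv2) and the standard library are available. Lean on these libraries where they do the work, as an engineer would, in place of code of your own. Each camera call takes 0.05 s, during which the arm holds its last target. There are 200 camera calls.

## Working session

There is one attempt and no reset: what is moved stays moved. The work goes in short steps, Python scripts to look and compute and a tool call to move; the robot and the scene stay as the last step left them, time stands still between calls to the robot, and variables do not carry over. Pictures are saved under pics/ and viewed, about 8 in all and at most 12, crops included, and the job is handed in when it is done.

Besides the shell and the picture viewer there is one more tool, called after "Request:" as name(argument=value, ...) on one line, values as JSON. step_arm: Moves the arm, as the interface text tells. Its arguments: {"type":"object","properties":{"targets":{"type":"array","items":{"type":"array","items":{"type":"number"}}}},"required":["targets"]}

```bash
ls; mkdir -p pics; python3 - <<'E'
from cell import bot
import cv2,numpy as np
print(bot.sense())
for n in ("top","scene"):
    p,d=bot.read_camera(n); cv2.imwrite(f"pics/{n}0.png",p); np.save(f"pics/{n}0.npy",d)
    print(n,bot.calibration(n))
print(bot.calibration("wrist"))
E
```

```text
pics
{'time_s': 0.0, 'joints': array([ 1.12554489e+00,  3.53643306e-01,  1.63414058e+00, -2.88770414e-05,
        1.15522589e+00, -2.39782754e-03]), 'dq': array([-0.00069195,  0.0003532 ,  0.00210351,  0.00020448,  0.0003866 ,
       -0.00024032]), 'effort': array([-8.29967485e-04, -6.05239534e+01, -3.42077494e+01,  5.06554431e-05,
        9.00994783e-03,  1.74065157e-06]), 'eef_pos': array([0.26763219, 0.56428767, 0.24926194]), 'orientation': array([ 8.45135571e-01,  5.34551554e-01, -5.92709097e-04,  3.88500804e-04]), 'contact_force': array([1.06093978, 0.42592655, 0.57100734]), 'ft_torque': array([-0.01951312,  0.01654107, -0.02005219]), 'width': 0.08581425558979582}
top {'K': array([[501.50954062,   0.        , 318.91785897],
       [  0.        , 501.50954062, 240.46253144],
       [  0.        ,   0.        ,   1.        ]]), 'camera_from_world': array([[ 1.32782953e-02, -9.99897411e-01,  5.37155139e-03,
         3.62215203e-04],
       [-9.85881207e-01, -1.39885588e-02, -1.66860919e-01,
         5.79533090e-01],
       [ 1.66918941e-01, -3.08008302e-03, -9.85965811e-01,
       
[... 356 characters left out ...]
      [ 0.66588615,  0.12159033, -0.73607841, -0.33368011],
       [-0.72227976, -0.14201715, -0.67686267,  1.70099322],
       [ 0.        ,  0.        ,  0.        ,  1.        ]])}
{'K': array([[426.54903281,   0.        , 317.09234742],
       [  0.        , 426.54903281, 240.50048696],
       [  0.        ,   0.        ,   1.        ]]), 'T_tool_cam': array([[ 9.99997854e-01,  1.00654445e-03,  1.81071830e-03,
         6.23538435e-05],
       [-1.49238258e-03,  9.56219221e-01,  2.92647527e-01,
        -7.51322688e-02],
       [-1.43688090e-03, -2.92649601e-01,  9.56218671e-01,
        -1.24059798e-01],
       [ 0.00000000e+00,  0.00000000e+00,  0.00000000e+00,
         1.00000000e+00]])}
```

View pics/top0.png

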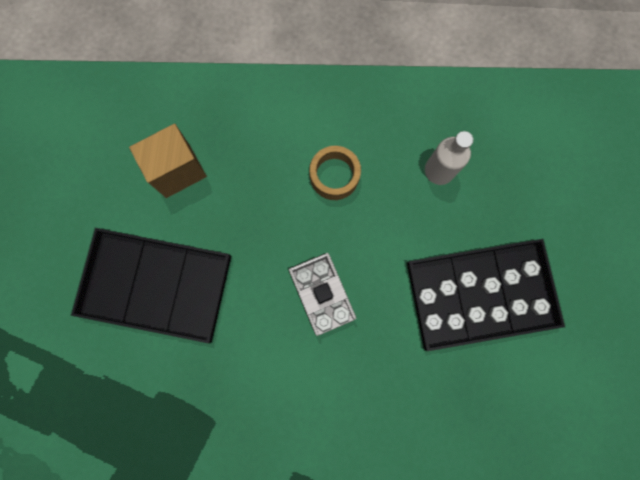

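View pics/scene0.png

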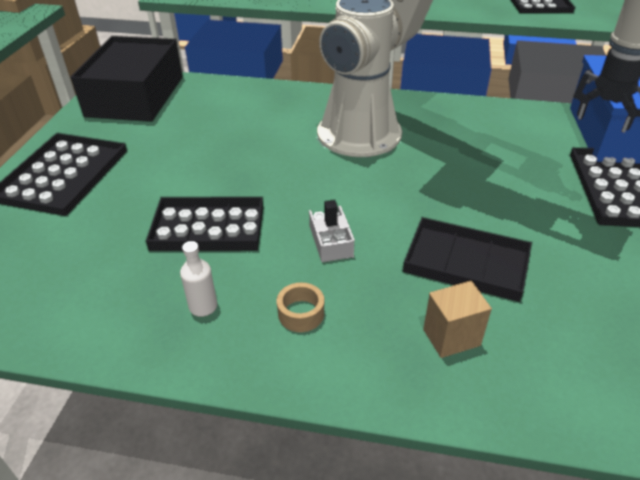

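The empty tray is at top-view px (152,285) with its bays split along its long side. The full tray is at (485,295), the shaker at (322,293), the tape at (335,172), the bottle at (448,160) and the carton at (167,160). Next I need the shaker's mouth end and the metric poses.

```bash
cat > h.py <<'E'
from cell import bot
import cv2,numpy as np
from scipy.spatial.transform import Rotation as R
def cloud(n,d):
    c=bot.calibration(n);K=c["K"]
    v,u=np.mgrid[:480,:640]
    P=np.stack([(u-K[0,2])/K[0,0]*d,(v-K[1,2])/K[1,1]*d,d],-1)
    T=np.linalg.inv(c["camera_from_world"]) if n!="wrist" else None
    return P@T[:3,:3].T+T[:3,3]
E
python3 - <<'E'
from h import *
p=cv2.imread("pics/top0.png");d=np.load("pics/top0.npy");W=cloud("top",d)
q=cv2.imread("pics/scene0.png")
a=cv2.resize(p[240:350,270:380],(550,550)[:2],interpolation=cv2.INTER_CUBIC)[:, :400]
b=cv2.resize(q[195:270,295:370],(400,550),interpolation=cv2.INTER_CUBIC)
cv2.imwrite("pics/crop.png",np.hstack([a,b]))
def rect(m,name):
    xy=W[m][:,:2].astype(np.float32); z=W[m][:,2]
    r=cv2.minAreaRect(xy); print(name,len(xy),"z",np.percentile(z,[2,50,98]).round(3),"c",np.round(r[0],4),"size",np.round(r[1],4),"ang",r[2], "corners",cv2.boxPoints(r).round(3).tolist())
def box(x0,y0,x1,y1):
    m=np.zeros((480,640),bool);m[y0:y1,x0:x1]=1;return m
z=W[...,2]
print("bench z",np.median(z[380:400,300:400]))
rect(box(60,220,240,350)&(z>.022)&(z<.045),"tray")
rect(box(400,230,575,360)&(z>.025)&(z<.04),"full")
rect(box(280,240,365,345)&(z>.035)&(z<.065),"shaker")
rect(box(280,240,365,345)&(z>.1),"post")
for n,b in (("carton",(120,115,215,205)),("tape",(300,140,370,205)),("bottle",(420,125,480,190))): rect(box(*b)&(z>.03),n)
E
```

```text
bench z -0.0005904740401693198
tray 1680 z [0.023 0.031 0.035] c [0.4978 0.3152] size [0.2571 0.1655] ang 79.65291595458984 corners [[0.3930000066757202, 0.20399999618530273], [0.5559999942779541, 0.17399999499320984], [0.6019999980926514, 0.4269999861717224], [0.4390000104904175, 0.4569999873638153]]
full 1481 z [0.026 0.031 0.034] c [ 0.4891 -0.2975] size [0.1653 0.2572] ang 10.453091621398926 corners [[0.3840000033378601, -0.1860000044107437], [0.4309999942779541, -0.4390000104904175], [0.593999981880188, -0.4090000092983246], [0.546999990940094, -0.15600000321865082]]
shaker 1698 z [0.037 0.051 0.056] c [0.4837 0.0023] size [0.1282 0.0769] ang 23.649398803710938 corners [[0.4099999964237213, 0.012000000104308128], [0.4399999976158142, -0.05900000035762787], [0.5580000281333923, -0.007000000216066837], [0.5270000100135803, 0.06300000101327896]]
post 311 z [0.107 0.111 0.947] c [ 0.4632 -0.0006] size [0.0685 0.0309] ang 6.187924861907959 corners [[0.4269999861717224, 0.010999999940395355], [0.4309999942779541, -0.019999999552965164], [0.49900001287460327, -0.012000000104308128], [0
[... 178 characters left out ...]
4972076], [0.4269999861717224, 0.010999999940395355], [0.7829999923706055, 0.2720000147819519], [0.7250000238418579, 0.3490000069141388]]
tape 1053 z [0.032 0.044 0.947] c [ 0.5946 -0.0178] size [0.0937 0.3345] ang 89.82176208496094 corners [[0.4269999861717224, -0.06400000303983688], [0.7620000243186951, -0.06499999761581421], [0.7620000243186951, 0.028999999165534973], [0.42800000309944153, 0.029999999329447746]]
bottle 1480 z [0.036 0.112 0.171] c [ 0.5976 -0.1038] size [0.0595 0.4063] ang 47.62098693847656 corners [[0.4269999861717224, 0.010999999940395355], [0.7279999852180481, -0.2630000114440918], [0.7680000066757202, -0.21899999678134918], [0.46799999475479126, 0.054999999701976776]]
```

View pics/crop.png

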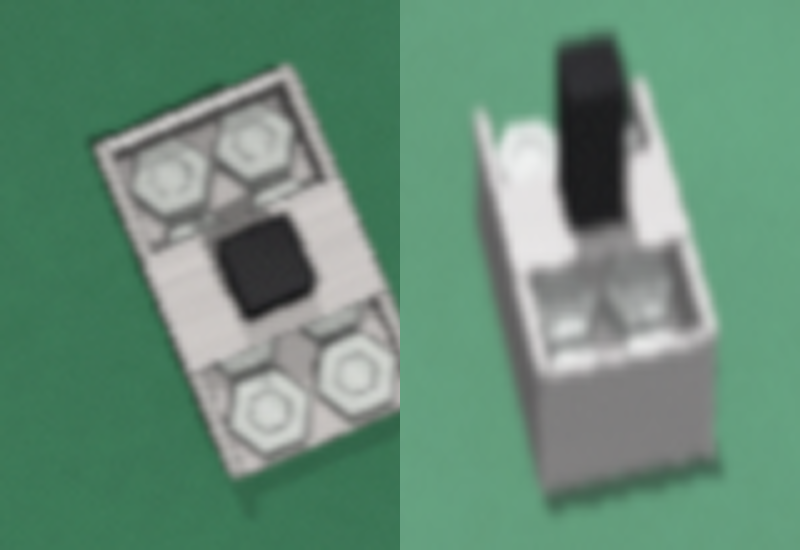

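Mouth end faces the base: the left crop shows the lower-left end open, and in the right crop the closed wall faces the scene camera. The fits match the given sizes (257x165 and 128x77 mm). Shaker origin is about (0.482, 0.0015) with own x at 23.7°. Tray is at (0.498, 0.315), yaw -10.35°. I'll fly above the shaker and turn to the post.

Request:
step_arm(targets=[[-2.97,3.11,0,0,0,0,-1],[-2.97,3.11,0,0,0,0,-1],[-2.97,3.11,0,0,0,0,-1],[-2.97,3.11,0,0,0,0,-1],[-2.97,3.11,0,0,0,0,-1],[-2.97,3.11,0,0,0,0,-1],[-2.97,3.11,0,0,0,0,-1],[-2.97,3.11,0,0,0,0,-1],[-2.97,3.11,0,0,0,0,-1],[-2.97,3.11,0,0,0,0,-1],[-2.97,3.11,0,0,0,0,-1],[-2.97,3.11,0,0,0,0,-1],[-2.97,3.11,0,0,0,0,-1],[-2.97,3.11,0,0,0,0,-1],[0,0,0,0,0,10,-1],[0,0,0,0,0,10,-1],[0,0,0,0,0,10,-1],[0,0,0,0,0,11,-1],[0,0,0,0,0,0,-1]])

```text
time_s: 2.48
eef_pos: [0.4828, 0.0025, 0.2498]
orientation: [0.978, 0.208, -0.0, -0.0]
contact_force: [-0.5, -0.8, 0.3]
width: 0.0854
```

```bash
cat >> h.py <<'E'
def wcloud(d,s):
    c=bot.calibration("wrist");K=c["K"];v,u=np.mgrid[:480,:640]
    P=np.stack([(u-K[0,2])/K[0,0]*d,(v-K[1,2])/K[1,1]*d,d],-1)
    T=c["T_tool_cam"];P=P@T[:3,:3].T+T[:3,3]
    return P@R.from_quat(s["orientation"]).as_matrix().T+s["eef_pos"]
def goto(pos,Rm=None,s=None):
    "shift in tool axes (cm) and turn (deg, tool axes) to reach pos / Rm"
    s=s or bot.sense();T=R.from_quat(s["orientation"])
    print("t",round(s["time_s"],2),"at",s["eef_pos"].round(4),"tool axes",T.as_matrix().round(3).tolist(),"w",round(s["width"],4),"F",s["contact_force"].round(1),"j",s["joints"].round(2))
    print("shift cm",(T.inv().apply(np.array(pos)-s["eef_pos"])*100).round(2),"turn",None if Rm is None else np.degrees((T.inv()*Rm).as_rotvec()).round(2))
def pose(xdeg,tilt=0):
    "tool down, tool x at xdeg in world, then turned by tilt about tool y"
    return R.from_euler("z",xdeg,degrees=True)*R.from_euler("x",180,degrees=True)*R.from_euler("y",tilt,degrees=True)
E
python3 - <<'E'
from h import *
s=bot.sense();p,d=bot.read_camera("wrist");W=wcloud(d,s);z=W[...,2]
cv2.imwrite("pics/w1.png",p)
near=np.hypot(W[...,0]-.482,W[...,1]-.0015)<.09
m=near&(z>.1)&(z<.12)&(d>0)
r=cv2.minAreaRect(W[m][:,:2].astype(np.float32));print("post",m.sum(),r,np.median(z[m]))
m=near&(z>.035)&(z<.062)&(d>0)
r=cv2.minAreaRect(W[m][:,:2].astype(np.float32));print("box",m.sum(),r)
goto([.482,.0015,.088],pose(23.65),s)
E
```

```text
post 1901 ((0.48233091831207275, 0.0014771763235330582), (0.027678150683641434, 0.02757614478468895), 24.478647232055664) 0.11191166571768377
box 8565 ((0.4847000241279602, 0.002023492008447647), (0.12795226275920868, 0.07669413089752197), 23.672592163085938)
t 2.48 at [0.4828 0.0025 0.2498] tool axes [[0.914, 0.406, -0.001], [0.406, -0.914, -0.0], [-0.0, -0.0, -1.0]] w 0.0854 F [-0.5 -0.8  0.3] j [ 0.    0.13  1.93 -0.    1.08 -0.42]
shift cm [-0.11  0.06 16.18] turn [-0.01  0.03  0.31]
```

Request:
step_arm(targets=[[-0.1,0.05,4,0,0,0.3,-1],[0,0,4,0,0,0,-1],[0,0,4,0,0,0,-1],[0,0,3,0,0,0,-1],[0,0,1.2,0,0,0,-1],[0,0,0,0,0,0,1],[0,0,0,0,0,0,1],[0,0,0,0,0,0,1],[0,0,0,0,0,0,1],[0,0,0,0,0,0,1],[0,0,0,0,0,0,1]])

```text
time_s: 3.9
eef_pos: [0.483, 0.0016, 0.0891]
orientation: [0.979, 0.205, 0.001, 0.0]
contact_force: [-0.9, -0.3, 6.3]
width: 0.0273
```

Request:
step_arm(targets=[[0,0,-1,0,0,0,1],[0,0,-2,0,0,0,1],[0,0,-2.5,0,0,0,1],[0,0,-2.5,0,0,0,1],[0,0,-1,0,0,0,1],[0,0,0,0,0,4,1],[0,0,0,0,0,7,1],[0,0,0,0,0,8,1],[0,0,0,0,0,8,1],[0,0,0,0,0,7,1],[0.1,-1.3,0,0,0,0,1],[0.1,-2.5,0,0,0,0,1],[0.1,-2.8,0,0,0,0,1],[0.1,-2.8,0,0,0,0,1],[0.1,-2.8,0,0,0,0,1],[0.1,-2.8,0,0,0,0,1],[0.1,-2.8,0,0,0,0,1],[0.1,-2.5,0,0,0,0,1],[0.1,-1.7,0,0,0,0,1],[0,-0.8,0,0,0,0,1]])

```text
time_s: 6.4
eef_pos: [0.5323, 0.2253, 0.1777]
orientation: [0.996, -0.09, -0.0, 0.0]
contact_force: [0.2, -0.5, -5.3]
width: 0.0278
```

```bash
python3 - <<'E'
from h import *
goto([.5323,.2244,.155],pose(-10.35))
p,d=bot.read_camera("scene");cv2.imwrite("pics/s1.png",cv2.resize(p[170:330,340:560],(770,560),interpolation=cv2.INTER_CUBIC))
E
```

```text
t 6.4 at [0.5323 0.2253 0.1777] tool axes [[0.984, -0.179, -0.0], [-0.179, -0.984, -0.0], [-0.0, 0.0, -1.0]] w 0.0278 F [ 0.2 -0.5 -5.3] j [0.4  0.36 1.8  0.   0.98 0.58]
shift cm [0.02 0.09 2.27] turn [0.01 0.02 0.06]
```

View pics/s1.png

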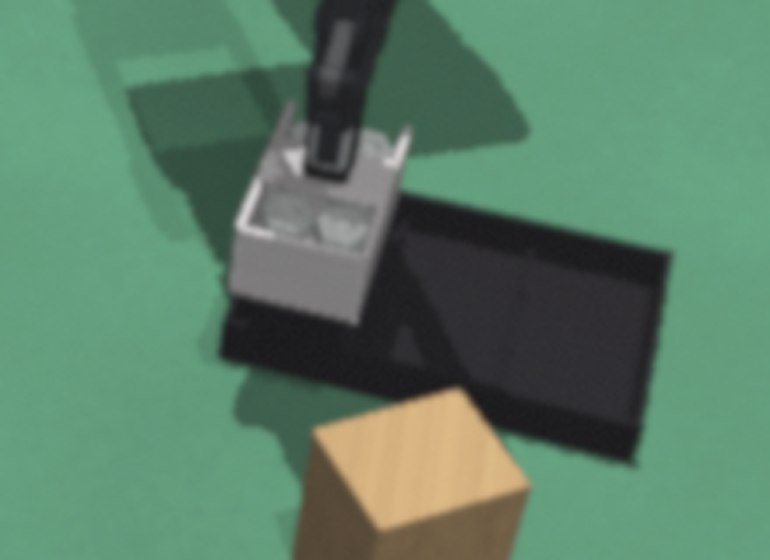

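Request:
step_arm(targets=[[0,0.1,1.1,0,0,0,1],[0,0,1.1,0,0,0,1],[0,0,0,0,5,0,1],[0,0,0,0,6,0,1],[0,0,0,0,6,0,1],[0,0,0,0,5,0,1],[0,0,0,0,0,0,1],[0,0,0,0,0,0,1]])

```text
time_s: 7.45
eef_pos: [0.5322, 0.223, 0.1558]
orientation: [0.978, -0.089, 0.189, 0.017]
contact_force: [0.7, 0.3, -6.2]
width: 0.0274
```

```bash
cat >> h.py <<'E'
TC=np.array([.498,.315]);U=np.array([.9837,-.1797]);V=np.array([.1797,.9837])
def look(tag):
    "wrist picture -> shaker-frame height map profile; scene picture -> castings in tray"
    s=bot.sense();p,d=bot.read_camera("wrist");W=wcloud(d,s)
    T=R.from_quat(s["orientation"]).as_matrix()
    L=(W-s["eef_pos"])@T;X=L[...,0];Y=-L[...,1];Z=.088-L[...,2]
    ok=(d>0)&(abs(Y)<.033)&(abs(X)<.064)&(Z>0)&(Z<.05)
    e=np.arange(-.062,.064,.008)
    print("profile x:median z,max (mm)",[(int((a+.004)*1000),int(ok[m].sum()) if 0 else (int(np.median(Z[m])*1000),int(np.percentile(Z[m],95)*1000),int(m.sum()))) for a in e for m in [ok&(X>=a)&(X<a+.008)] if m.sum()>15])
    q,ds=bot.read_camera("scene");S=cloud("scene",ds);t=S[...,:2]-TC;tx=t@U;ty=t@V
    g=q.min(-1)>110
    m=g&(abs(tx)<.078)&(abs(ty)<.123)&(S[...,2]<.03)&(S[...,2]>.004)
    n,l,st,c=cv2.connectedComponentsWithStats(m.astype(np.uint8))
    print("scene blobs (x,y mm in tray, area)",[(int(tx[l==i].mean()*1000),int(ty[l==i].mean()*1000),int(st[i,4])) for i in range(1,n) if st[i,4]>8])
    cv2.imwrite(f"pics/{tag}.png",np.hstack([cv2.resize(p,(400,300),interpolation=cv2.INTER_AREA),cv2.resize(q[180:300,390:550],(400,300))]))
    print("tilt",round(np.degrees(np.arcsin(-T[2,2]*0+T[2,0])),1),"F",s["contact_force"].round(2),"t",round(s["time_s"],2),"pos",s["eef_pos"].round(4))
E
python3 -c "
from h import *
look('a')"
```

```text
profile x:median z,max (mm) [(-57, (42, 44, 2563)), (-50, (37, 44, 3175)), (-41, (27, 28, 1955)), (-34, (26, 27, 1576)), (-26, (32, 39, 740)), (22, (29, 31, 157)), (29, (28, 30, 1316)), (38, (26, 28, 1660)), (46, (23, 26, 1776)), (54, (22, 24, 1528)), (62, (35, 49, 4512))]
scene blobs (x,y mm in tray, area) []
tilt 21.9 F [ 0.69  0.26 -6.18] t 7.45 pos [0.5322 0.223  0.1558]
```

View pics/a.png

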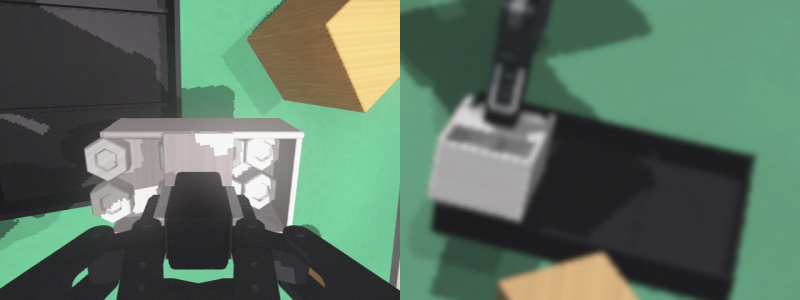

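The wrist view (left) shows the front row at px (107,158) and (113,198), moved to the mouth lip. The back row is still at (260,152). The tray is empty. I'll give it a small nudge.

Request:
step_arm(targets=[[0.3,0,0,0,0,0,1],[-0.3,0,0,0,0,0,1],[0,0,0,0,0,0,1]])

```text
time_s: 7.92
eef_pos: [0.532, 0.2231, 0.1558]
orientation: [0.978, -0.089, 0.19, 0.017]
contact_force: [-0.3, -0.2, -6.0]
width: 0.0272
```

```bash
python3 -c "
from h import *
look('b')"
```

```text
profile x:median z,max (mm) [(-57, (29, 30, 2195)), (-50, (28, 29, 2164)), (-41, (27, 28, 1949)), (-34, (26, 28, 1465)), (-26, (38, 40, 858)), (22, (29, 31, 155)), (29, (28, 30, 1322)), (38, (26, 28, 1676)), (46, (23, 26, 1768)), (54, (22, 24, 1540)), (62, (35, 49, 4494))]
scene blobs (x,y mm in tray, area) []
tilt 22.0 F [-0.35 -0.23 -5.99] t 7.92 pos [0.532  0.2231 0.1558]
```

Row 1 is out: the mouth plate shows bare floor. Row 2 still looks held. I'll level and move to the middle bay, then check.

Request:
step_arm(targets=[[0,0,0,0,-8,0,1],[0,0,0,0,-8,0,1],[0,-1.5,0,0,0,0,1],[0,-2.3,0,0,0,0,1],[0,-2.3,0,0,0,0,1],[0,-1.5,0,0,0,0,1],[0,-0.6,0,0,0,0,1],[0,0,0,0,0,0,1]])

```text
time_s: 9.02
eef_pos: [0.5467, 0.3042, 0.1558]
orientation: [0.995, -0.09, 0.052, 0.005]
contact_force: [-0.3, -0.6, -6.3]
width: 0.0275
```

```bash
python3 -c "
from h import *
goto([.5472,.306,.155],pose(-10.35,6))
look('c')"
```

```text
t 9.03 at [0.5467 0.3042 0.1558] tool axes [[0.978, -0.18, 0.103], [-0.179, -0.984, -0.019], [0.104, 0.0, -0.995]] w 0.0275 F [-0.3 -0.6 -6.3] j [ 0.54  0.42  1.77 -0.09  0.87  0.78]
shift cm [ 0.   -0.18  0.08] turn [ 0.03  0.01 -0.01]
profile x:median z,max (mm) [(-57, (29, 30, 2198)), (-50, (28, 29, 2144)), (-41, (27, 28, 1952)), (-34, (27, 40, 1264)), (-26, (39, 40, 1051)), (22, (29, 31, 149)), (29, (20, 29, 1325)), (38, (26, 27, 1699)), (46, (23, 25, 1759)), (54, (22, 23, 1514)), (62, (36, 49, 4530))]
scene blobs (x,y mm in tray, area) [(-22, -97, 126), (-26, -62, 96)]
tilt 6.0 F [-0.26 -0.61 -6.32] t 9.03 pos [0.5467 0.3042 0.1558]
```

View pics/c.png

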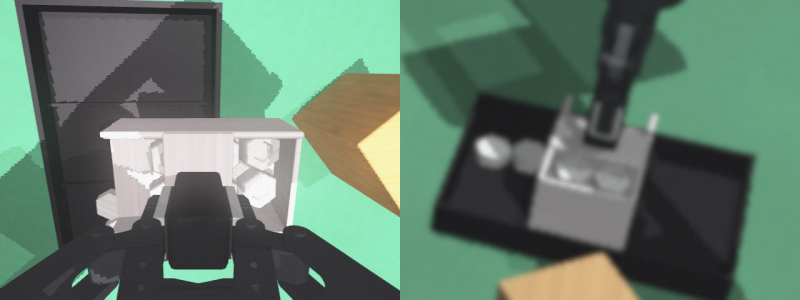

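Two castings lie in bay 1 at tray (-22,-97) and (-26,-62) mm. In the scene crop they are at px (492,152) and (528,155). Row 2 has crept forward but is still inside. Now the middle bay.

Request:
step_arm(targets=[[0,-0.2,0,0,6,0,1],[0,0,0,0,6,0,1],[0,0,0,0,5,0,1],[0,0,0,0,0,0,1],[0,0,0,0,0,0,1],[0,0,0,0,0,0,1]])

```text
time_s: 9.88
eef_pos: [0.5482, 0.3057, 0.1563]
orientation: [0.976, -0.09, 0.198, 0.018]
contact_force: [-0.2, 0.0, -5.8]
width: 0.0272
```

```bash
python3 -c "
from h import *
look('d')"
```

```text
profile x:median z,max (mm) [(-57, (29, 30, 1918)), (-50, (37, 43, 1689)), (-41, (41, 42, 2162)), (-34, (39, 41, 1807)), (-26, (39, 40, 1101)), (22, (30, 31, 136)), (29, (18, 29, 1358)), (38, (26, 28, 1670)), (46, (23, 26, 1714)), (54, (22, 24, 1493)), (62, (36, 49, 4479))]
scene blobs (x,y mm in tray, area) [(-27, -82, 275)]
tilt 23.0 F [-0.24  0.   -5.77] t 9.88 pos [0.5482 0.3057 0.1563]
```

Request:
step_arm(targets=[[0,0,0,0,0,0,1],[0,0,0,0,0,0,1]])

```text
time_s: 10.22
eef_pos: [0.5475, 0.3058, 0.156]
orientation: [0.976, -0.089, 0.199, 0.018]
contact_force: [0.3, 0.5, -5.0]
width: 0.0277
```

```bash
python3 -c "
from h import *
look('e')"
```

```text
profile x:median z,max (mm) [(-57, (30, 45, 2798)), (-50, (28, 29, 2169)), (-41, (27, 28, 1960)), (-34, (26, 27, 1599)), (-26, (25, 27, 716)), (22, (29, 31, 133)), (29, (18, 29, 1350)), (38, (26, 28, 1672)), (46, (23, 26, 1735)), (54, (22, 24, 1479)), (62, (36, 49, 4488))]
scene blobs (x,y mm in tray, area) [(-27, -81, 274)]
tilt 23.0 F [ 0.29  0.54 -5.  ] t 10.22 pos [0.5475 0.3058 0.156 ]
```

Request:
step_arm(targets=[[0,0,0,0,0,0,1],[0,0,0,0,0,0,1]])

```text
time_s: 10.58
eef_pos: [0.5474, 0.3059, 0.156]
orientation: [0.976, -0.089, 0.199, 0.018]
contact_force: [0.3, 0.1, -5.1]
width: 0.0272
```

```bash
python3 -c "
from h import *
look('f')"
```

```text
profile x:median z,max (mm) [(-57, (29, 30, 2203)), (-50, (28, 29, 2162)), (-41, (27, 28, 1961)), (-34, (26, 27, 1598)), (-26, (25, 26, 718)), (22, (29, 31, 135)), (29, (18, 29, 1354)), (38, (26, 28, 1676)), (46, (23, 26, 1719)), (54, (22, 24, 1486)), (62, (35, 49, 4483))]
scene blobs (x,y mm in tray, area) [(-27, -81, 282)]
tilt 23.0 F [ 0.33  0.14 -5.09] t 10.57 pos [0.5474 0.3059 0.156 ]
```

Row 2 is out and row 3 is holding. I'll level and move to the third bay.

Request:
step_arm(targets=[[0,0,0,0,-8,0,1],[0,0,0,0,-9,0,1],[0,-1.5,0,0,0,0,1],[0,-2.3,0,0,0,0,1],[0,-2.3,0,0,0,0,1],[0,-1.5,0,0,0,0,1],[0,-0.7,0,0,0,0,1],[0,0,0,0,0,0,1]])

```text
time_s: 11.68
eef_pos: [0.562, 0.3879, 0.1557]
orientation: [0.995, -0.09, 0.052, 0.005]
contact_force: [0.1, -0.8, -5.4]
width: 0.0278
```

```bash
python3 -c "
from h import *
goto([.5621,.3876,.155],pose(-10.35,6))
look('g')"
```

```text
t 11.68 at [0.562  0.3879 0.1557] tool axes [[0.978, -0.18, 0.103], [-0.179, -0.984, -0.019], [0.105, 0.001, -0.994]] w 0.0278 F [ 0.1 -0.8 -5.4] j [ 0.64  0.5   1.63 -0.1   0.94  0.87]
shift cm [0.01 0.03 0.07] turn [ 0.03 -0.01 -0.01]
profile x:median z,max (mm) [(-57, (29, 30, 2176)), (-50, (28, 29, 2153)), (-41, (27, 28, 1952)), (-34, (26, 27, 1599)), (-26, (25, 26, 710)), (22, (28, 30, 70)), (29, (15, 25, 1419)), (38, (26, 27, 1689)), (46, (23, 26, 1723)), (54, (22, 23, 1515)), (62, (36, 49, 4536))]
scene blobs (x,y mm in tray, area) [(-27, -81, 276), (-24, -3, 219)]
tilt 6.0 F [ 0.05 -0.8  -5.45] t 11.68 pos [0.562  0.3879 0.1557]
```

Request:
step_arm(targets=[[0,0,0,0,6,0,1],[0,0,0,0,6,0,1],[0,0,0,0,6,0,1],[0,0,0,0,1,0,1],[0,0,0,0,1,0,1],[0,0,0,0,0,0,1],[0,0,0,0,0,0,1]])

```text
time_s: 12.65
eef_pos: [0.5629, 0.3873, 0.1561]
orientation: [0.97, -0.089, 0.224, 0.02]
contact_force: [-0.0, 0.5, -5.3]
width: 0.0276
```

```bash
python3 -c "
from h import *
look('h')"
```

```text
profile x:median z,max (mm) [(-57, (29, 30, 2199)), (-50, (28, 29, 2154)), (-41, (27, 28, 1959)), (-34, (26, 27, 1598)), (-26, (25, 27, 720)), (29, (18, 27, 1526)), (38, (26, 28, 1660)), (46, (23, 26, 1691)), (54, (22, 24, 1420)), (62, (35, 49, 4557))]
scene blobs (x,y mm in tray, area) [(-28, -81, 289), (-27, -3, 285)]
tilt 26.0 F [-0.05  0.48 -5.27] t 12.65 pos [0.5629 0.3873 0.1561]
```

Request:
step_arm(targets=[[0,0,0,0,1,0,1],[0,0,0,0,0,0,1],[0,0,0,0,0,0,1],[0,0,0,0,0,0,1]])

```text
time_s: 13.25
eef_pos: [0.5624, 0.3876, 0.156]
orientation: [0.968, -0.088, 0.232, 0.021]
contact_force: [0.9, 0.8, -4.5]
width: 0.0274
```

```bash
python3 -c "
from h import *
look('i')"
```

```text
profile x:median z,max (mm) [(-57, (29, 30, 2202)), (-50, (28, 29, 2018)), (-41, (28, 42, 1876)), (-34, (40, 41, 1408)), (-26, (39, 40, 1141)), (29, (18, 28, 1533)), (38, (26, 28, 1643)), (46, (23, 26, 1691)), (54, (22, 24, 1390)), (62, (35, 49, 4546))]
scene blobs (x,y mm in tray, area) [(-28, -81, 290), (-27, -2, 287)]
tilt 27.0 F [ 0.94  0.8  -4.5 ] t 13.25 pos [0.5624 0.3876 0.156 ]
```

Request:
step_arm(targets=[[0,0,0,0,-1,0,1],[0,0,0,0,0,0,1],[0,0,0,0,0,0,1],[0,0,0,0,0,0,1]])

```text
time_s: 13.85
eef_pos: [0.5624, 0.3874, 0.156]
orientation: [0.97, -0.088, 0.224, 0.02]
contact_force: [0.8, -0.6, -4.3]
width: 0.0276
```

```bash
python3 -c "
from h import *
look('j')"
```

```text
profile x:median z,max (mm) [(-57, (29, 30, 2197)), (-50, (28, 29, 2165)), (-41, (27, 28, 1958)), (-34, (26, 27, 1595)), (-26, (25, 27, 720)), (29, (19, 28, 1547)), (38, (26, 28, 1642)), (46, (23, 26, 1684)), (54, (22, 24, 1378)), (62, (35, 49, 4568))]
scene blobs (x,y mm in tray, area) [(-28, -80, 289), (-27, -3, 284), (-71, 60, 12)]
tilt 26.0 F [ 0.78 -0.61 -4.35] t 13.85 pos [0.5624 0.3874 0.156 ]
```

Row 3 is out and row 4 holds. I'll level and go back to the middle bay, 3.5 cm farther out so the last row lands on bare floor.

Request:
step_arm(targets=[[0,0,0,0,-10,0,1],[0,0,0,0,-10,0,1],[0.5,1.2,0,0,0,0,1],[1,2.3,0,0,0,0,1],[1,2.3,0,0,0,0,1],[0.7,1.6,0,0,0,0,1],[0.3,0.9,0,0,0,0,1],[0,0,0,0,0,0,1]])

```text
time_s: 14.95
eef_pos: [0.5815, 0.2982, 0.1601]
orientation: [0.994, -0.092, 0.059, 0.007]
contact_force: [-0.3, 0.6, -4.4]
width: 0.0276
```

```bash
python3 -c "
from h import *
goto([.5816,.2997,.155],pose(-10.35,6))
look('k')
p,d=bot.read_camera('scene');S=cloud('scene',d);m=(S[...,2]>.1)&(S[...,2]<.12)
m[:270]=0;m[:,:410]=0;r=cv2.minAreaRect(S[m][:,:2].astype(np.float32));print('carton top',m.sum(),r,cv2.boxPoints(r).round(3).tolist())"
```

```text
t 14.95 at [0.5815 0.2982 0.1601] tool axes [[0.976, -0.183, 0.115], [-0.181, -0.983, -0.024], [0.118, 0.003, -0.993]] w 0.0276 F [-0.3  0.6 -4.4] j [ 0.51  0.45  1.71 -0.1   0.89  0.75]
shift cm [-0.08 -0.15  0.5 ] turn [ 0.17 -0.77 -0.18]
profile x:median z,max (mm) [(-57, (29, 30, 2196)), (-50, (28, 29, 2144)), (-41, (27, 28, 1959)), (-34, (26, 27, 1596)), (-26, (25, 26, 709)), (29, (17, 28, 1529)), (38, (26, 27, 1677)), (46, (23, 26, 1694)), (54, (22, 24, 1276)), (62, (35, 49, 4712))]
scene blobs (x,y mm in tray, area) [(-20, -96, 87), (-26, -62, 98), (-59, 59, 137), (-57, 94, 143)]
tilt 6.8 F [-0.31  0.6  -4.42] t 14.95 pos [0.5815 0.2982 0.1601]
carton top 2027 ((0.7037191390991211, 0.28221893310546875), (0.13194574415683746, 0.10489768534898758), 15.109479904174805) [[0.6259999871253967, 0.3160000145435333], [0.6539999842643738, 0.21400000154972076], [0.781000018119812, 0.24899999797344208], [0.7540000081062317, 0.3499999940395355]]
```

View pics/k.png

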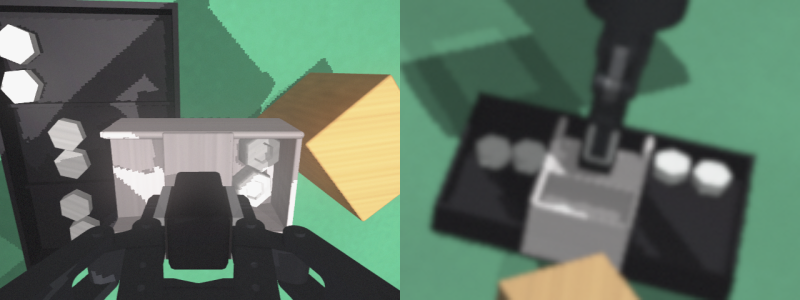

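The wrist view shows 2 castings per bay: (20,45)/(20,87), (68,135)/(72,165) and (76,205)/(85,232). It also shows the carton corner close to the shaker's back at px (305,140). I'll measure that clearance before tilting.

```bash
python3 -c "
from h import *
d=np.load('pics/top0.npy');W=cloud('top',d);z=W[...,2];m=(z>.1)&(z<.12);m[200:]=0;m[:,210:]=0
r=cv2.minAreaRect(W[m][:,:2].astype(np.float32));b=cv2.boxPoints(r);print(m.sum(),r);print('tray-frame corners',(np.stack([(b-TC)@U,(b-TC)@V],1)*1000).round(0).tolist())
s=bot.sense();print('tcp tray frame',(s['eef_pos'][:2]-TC)@U,(s['eef_pos'][:2]-TC)@V)
"
```

```text
2226 ((0.7201145887374878, 0.2860192656517029), (0.07633545994758606, 0.09020554274320602), 29.861289978027344)
tray-frame corners [[165.0, 21.0], [224.0, -48.0], [282.0, 2.0], [224.0, 70.0]]
tcp tray frame 0.08494624115423154 -0.00032669221308033935
```

Tilting here would bring the back within reach of the carton corner (tray x=165, y=21), so I'm retreating. The last row goes into bay 3, where the castings lie far forward (x≈-58) and the carton edge is farther away.

Request:
step_arm(targets=[[-1,0,0,0,0,0,1],[-1.5,0,0,0,0,0,1],[-1,-0.5,0,0,0,0,1],[0,-1.5,0,0,0,0,1],[0,-2,0,0,0,0,1],[0,-2,0,0,0,0,1],[0,-1.6,0,0,0,0,1],[0.8,-0.8,0,0,0,0,1],[1.3,0,0,0,0,0,1],[0.8,0,0,0,0,0,1],[0,0,-0.5,0,0,0,1]])

```text
time_s: 16.48
eef_pos: [0.5911, 0.3815, 0.1639]
orientation: [0.994, -0.092, 0.058, 0.007]
contact_force: [-0.8, -0.1, -4.3]
width: 0.0274
```

```bash
python3 -c "
from h import *
P=TC+.08*U+.083*V
goto([*P,.163],pose(-10.35,6))
look('l')"
```

```text
t 16.48 at [0.5911 0.3815 0.1639] tool axes [[0.976, -0.184, 0.115], [-0.182, -0.983, -0.024], [0.117, 0.003, -0.993]] w 0.0274 F [-0.8 -0.1 -4.3] j [ 0.61  0.52  1.59 -0.1   0.96  0.85]
shift cm [ 0.02 -0.08  0.09] turn [ 0.2  -0.72 -0.23]
profile x:median z,max (mm) [(-57, (29, 30, 2196)), (-50, (28, 29, 2152)), (-41, (27, 28, 1963)), (-34, (26, 27, 1590)), (-26, (25, 26, 716)), (29, (15, 26, 1488)), (38, (26, 27, 1715)), (46, (23, 26, 1711)), (54, (22, 24, 1535)), (62, (36, 49, 4493))]
scene blobs (x,y mm in tray, area) [(-26, -82, 266), (-23, -2, 194)]
tilt 6.7 F [-0.79 -0.11 -4.27] t 16.48 pos [0.5911 0.3815 0.1639]
```

Request:
step_arm(targets=[[0,0,0,0,7,0,1],[0,0,0,0,7,0,1],[0,0,0,0,7,0,1],[0,0,0,0,1,0,1],[0,0,0,0,0.5,0,1],[0,0,0,0,0.5,0,1],[0,0,0,0,0,0,1],[0,0,0,0,0,0,1]])

```text
time_s: 17.58
eef_pos: [0.5909, 0.3824, 0.1641]
orientation: [0.962, -0.089, 0.255, 0.025]
contact_force: [0.4, -0.7, -3.7]
width: 0.0274
```

```bash
python3 -c "
from h import *
look('m')"
```

```text
profile x:median z,max (mm) [(-57, (29, 30, 2213)), (-50, (28, 29, 2137)), (-41, (27, 29, 1841)), (-34, (27, 41, 1583)), (-26, (27, 40, 868)), (29, (14, 16, 1174)), (38, (12, 14, 1392)), (46, (10, 12, 1529)), (54, (8, 10, 1470)), (62, (32, 49, 5168))]
scene blobs (x,y mm in tray, area) [(-28, -80, 290), (-27, -4, 275), (-58, 59, 75)]
tilt 29.7 F [ 0.41 -0.65 -3.7 ] t 17.57 pos [0.5909 0.3824 0.1641]
```

Row 4 is sliding and has reached x≈-35. I'll ease the tilt so it leaves slowly.

Request:
step_arm(targets=[[0,0,0,0,-5,0,1],[0,0,0,0,0,0,1],[0,0,0,0,0,0,1],[0,0,0,0,0,0,1]])

```text
time_s: 18.18
eef_pos: [0.5901, 0.3824, 0.1637]
orientation: [0.973, -0.089, 0.214, 0.021]
contact_force: [-0.7, -0.0, -4.0]
width: 0.0275
```

```bash
python3 -c "
from h import *
look('n')"
```

```text
profile x:median z,max (mm) [(-57, (29, 30, 2197)), (-50, (28, 29, 2146)), (-41, (27, 28, 1964)), (-34, (26, 27, 1601)), (-26, (25, 27, 717)), (29, (14, 16, 1178)), (38, (12, 14, 1392)), (46, (10, 12, 1521)), (54, (8, 10, 1473)), (62, (32, 49, 5175))]
scene blobs (x,y mm in tray, area) [(-28, -81, 290), (-26, -4, 257), (-60, 60, 58)]
tilt 24.8 F [-0.71 -0.03 -3.97] t 18.18 pos [0.5901 0.3824 0.1637]
```

The visible floor is bare. I'll do one extra steeper shake in case a casting is hidden under the bridge, then level and look.

Request:
step_arm(targets=[[0,0,0,0,5,0,1],[0,0,0,0,4,0,1],[0.5,0,0,0,0,0,1],[-0.5,0,0,0,0,0,1],[0.5,0,0,0,0,0,1],[-0.5,0,0,0,0,0,1],[0,0,0,0,0,0,1],[0,0,0,0,0,0,1],[0,0,0,0,-8,0,1],[0,0,0,0,-9,0,1],[0,0,0,0,-9,0,1],[0,0,0,0,-7.7,0,1],[-1.5,0,-1,0,0,0,1],[-1.5,0,-2,0,0,0,1],[-1,2,-2,0,0,0,1],[0,4,-1,0,0,0,1],[0,5,0,0,0,0,1],[0,5,0,0,0,0,1],[0,5,0,0,0,0,1],[0,5,0,0,0,0,1]])

```text
time_s: 20.78
eef_pos: [0.5018, 0.1337, 0.226]
orientation: [0.996, -0.091, 0.004, 0.002]
contact_force: [0.7, -0.1, -4.2]
width: 0.0273
```

```bash
python3 -c "
from h import *
goto([.42,.03,.12],pose(-10.35))
look('o')
p,d=bot.read_camera('top');np.save('pics/top1.npy',d);cv2.imwrite('pics/top1.png',p)"
```

```text
t 20.77 at [0.5018 0.1337 0.226 ] tool axes [[0.984, -0.181, 0.007], [-0.181, -0.984, -0.004], [0.008, 0.003, -1.0]] w 0.0273 F [ 0.7 -0.1 -4.2] j [ 0.26  0.21  1.89 -0.01  1.04  0.45]
shift cm [-6.25 11.65 10.59] turn [ 0.18 -0.43 -0.06]
profile x:median z,max (mm) [(-57, (29, 30, 2179)), (-50, (28, 29, 2149)), (-41, (27, 28, 1946)), (-34, (26, 27, 1615)), (-26, (25, 26, 711)), (29, (14, 15, 1187)), (38, (12, 13, 1391)), (46, (10, 11, 1520)), (54, (8, 9, 1480)), (62, (32, 49, 5224))]
scene blobs (x,y mm in tray, area) [(-27, -79, 276), (-29, -1, 298), (-43, 80, 550)]
tilt 0.4 F [ 0.72 -0.11 -4.18] t 20.77 pos [0.5018 0.1337 0.226 ]
```

View pics/top1.png

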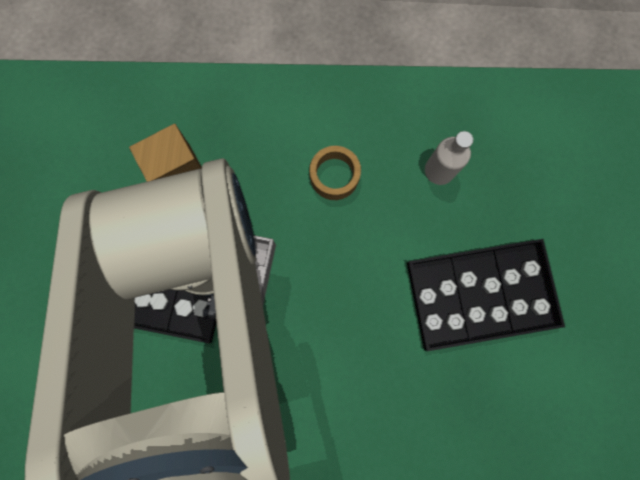

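The tray holds 2/2/4 castings, from blob areas 276/298/550 (about 140 each), and the shaker is empty. Bottle, tape, carton and full tray look unchanged. Next, setting the shaker down at about (0.47, 0.015).

Request:
step_arm(targets=[[-0.2,1.5,0,0.2,-0.4,0,1],[-0.2,3,0,0,0,0,1],[-0.2,3.5,0,0,0,0,1],[-0.2,3,1,0,0,0,1],[0,1.3,2,0,0,0,1],[0,0,3,0,0,0,1],[0,0,3,0,0,0,1],[0,0,2,0,0,0,1],[0,0,1,0,0,0,1],[0,0,0.7,0,0,0,1],[0,0,0,0,0,0,1]])

```text
time_s: 22.3
eef_pos: [0.4728, 0.0152, 0.0977]
orientation: [0.996, -0.092, -0.001, -0.0]
contact_force: [-0.3, 0.3, -3.3]
width: 0.0273
```

```bash
python3 -c "
from h import *
goto([.47,.015,.089],pose(-10.35))"
```

```text
t 22.3 at [0.4728 0.0152 0.0977] tool axes [[0.983, -0.182, -0.002], [-0.182, -0.983, 0.001], [-0.002, -0.0, -1.0]] w 0.0273 F [-0.3  0.3 -3.3] j [0.03 0.34 2.08 0.   0.73 0.21]
shift cm [-0.27  0.07  0.87] turn [-0.03  0.12 -0.16]
```

Request:
step_arm(targets=[[0,0,0.4,0,0.1,0,1],[0,0,0.25,0,0,0,1],[0,0,0.15,0,0,0,1],[0,0,0.1,0,0,0,1],[0,0,0,0,0,0,1]])

```text
time_s: 22.92
eef_pos: [0.4728, 0.0148, 0.0897]
orientation: [0.996, -0.092, -0.0, -0.0]
contact_force: [-5.6, -1.4, 14.4]
width: 0.0269
```

Request:
step_arm(targets=[[0,0,-0.1,0,0,0,1],[0,0,0,0,0,0,0],[0,0,0,0,0,0,-1],[0,0,0,0,0,0,-1],[0,0,0,0,0,0,-1],[0,0,0,0,0,0,-1],[0,0,-1,0,0,0,-1],[0,0,-3,0,0,0,-1],[0,0,-4,0,0,0,-1],[0,0,-4,0,0,0,-1],[0,0,-4,0,0,0,-1],[-4,0,-4,0,0,0,-1],[-5,0,-2,0,0,0,-1],[-4,0,0,0,0,0,-1],[0,0,0,0,0,0,-1]])

```text
time_s: 24.8
eef_pos: [0.3429, 0.0388, 0.3104]
orientation: [0.996, -0.091, 0.0, -0.0]
contact_force: [0.3, -0.6, 0.1]
width: 0.0851
```

```bash
python3 -c "
from h import *
print(bot.sense()['eef_pos'],bot.sense()['time_s'])
p,d=bot.read_camera('scene');cv2.imwrite('pics/z.png',p)
S=cloud('scene',d);z=S[...,2]
near=np.hypot(S[...,0]-.473,S[...,1]-.015)<.09
m=near&(z>.046)&(z<.054);r=cv2.minAreaRect(S[m][:,:2].astype(np.float32));print('shaker rim',np.percentile(z[near&(z>.03)&(z<.06)],[50,90]),r)
m=near&(z>.105)&(z<.12);print('post top',np.median(z[m]),S[m].mean(0))
old=cloud('scene',np.load('pics/scene0.npy'))
for n,b in (('bottle',(175,240,225,320)),('tape',(270,280,335,335)),('carton',(420,280,495,360))):
    a=np.linalg.norm(S-old,axis=-1)[b[1]:b[3],b[0]:b[2]];print(n,'moved px frac',(a>.01).mean().round(3))
"
```

```text
[0.34289917 0.03883822 0.31039683] 24.8
shaker rim [0.0512304 0.0572835] ((0.4774359166622162, 0.01288393884897232), (0.07796797156333923, 0.12605874240398407), 79.94304656982422)
post top 0.113311870770616 [0.47551106 0.01509959 0.11255732]
bottle moved px frac 0.016
tape moved px frac 0.01
carton moved px frac 0.009
```

View pics/z.png

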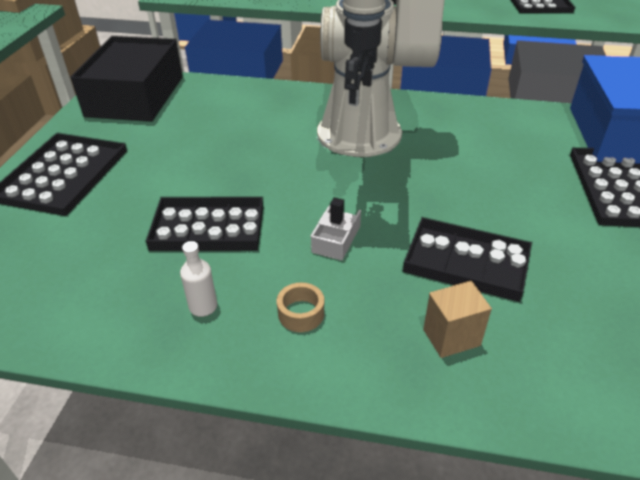

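The tray at px (468,258) holds 2, 2 and 4 castings in its bays. The empty shaker stands upright at (335,232), and the bottle, tape and carton haven't moved. The gripper is clear of everything, so I'm handing in.

```bash
python3 -c "
from cell import bot
print(bot.hand_in())"
```

```text
the job is handed in; nothing more can be done
None
```

All eight castings are in the empty tray, and the empty shaker stands upright on the bench between the trays. I handed the job in at about 25 s of the 72 s allowed.

I lifted the shaker level by its grip. Each row was tipped out separately, with the mouth about 8 cm above the bench, or 5 cm above the tray rim. That put two castings in each of the first two bays and four in the third.

**Last checks:**
- **Castings:** the final picture shows the three bays with 2, 2 and 4 castings. The full tray still shows its twelve.
- **Shaker:** it stands flat at about (0.47, 0.015), with the post top measured at 0.113 m against 0.112 m expected. Its visible floor was bare after a final steeper shake.
- **Bottle, tape and carton:** comparing depth before and after showed 1–2 % of pixels changed around each, so none of them moved.
- **Gripper:** it is open and clear of everything.

**What did not go as planned:** the last row was meant for the middle bay. The shaker's back came within an estimated 4 mm of the carton corner there. I backed off without touching the carton and poured that row into the third bay, which is why the spread is 2/2/4 and not closer to even.

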